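Set the paper stop to the marked notch

ROBOT

A 6-joint arm with a two-finger parallel gripper is mounted at the origin on a cart in front of the work surface, level with it; the furniture and walls round the work are solid. World frame = base frame: x ahead of the robot, y to its left, z up, the work surface at z = 0. Lengths are in mm, angles in rad, forces in N, time in s.
With the tool pointing down it reaches from about 350 to 775 mm from the base axis. Payload 7.3 kg.
Tool frame: the origin (TCP) lies at the very end of the fingers, on their centre line; the grasp point (between the pads) lies 19 mm behind it (bot.grip_point_offset is the distance from the TCP to the grasp point, in mm); z points along the fingers, y is the line along which they close (so a half turn about z gives the same grasp; the last joint's range is limited). The gripper opens to 92 mm and grips with 3 to 60 N. Pads are 19 mm wide; open, the fingers measure 130 mm over their backs; the gripper's body (75 mm by 190 mm) begins 47 mm behind the grasp point.
Start: joints at [-0.146, 0.342, 1.524, -0, 1.275, -0.146], TCP at [525.022, 0.019, 192.441] pointing down, gripper open.
Joint ranges: [-2.53, 2.53], [-0.77, 2.02], [0.04, 2.7], [-1, 4.14], [0.28, 2.66], [-3.11, 3.11]. Speed limits (rad/s): [2.57, 2.57, 3.14, 3.14, 3.14, 3.14].

INTERFACE

Orientations are given as [roll, pitch, yaw] about the fixed x, y, z axes, in that order (R = Rz(yaw) Ry(pitch) Rx(roll)).
In Python, from plant import bot gives the robot as it stands. The module is installed in compiled form; this text tells all that it offers.
- The arm moves only by the shell command python3 -m jog 'ROWS' [OPENING]. ROWS is JSON, a list of rows, each a list of 6 numbers: the shift along the tool's x, y, z in mm, then the turn, a rotation vector about the tool's x, y, z in rad. In form: [[dx, dy, dz, rx, ry, rz], ...]. A call has 1 to 12 rows; each row shifts and turns the commanded pose from where the row before left it, along the tool's axes as they then stand; what a row does not reach is not made up. A row lasts 1/10 s, in which the tool goes at most 50 mm and 8.59 degrees, less where a joint would pass 70% of its speed; a pose out of reach is approached as far as the arm can. A call with a gripper value outside its range is refused whole. OPENING is the opening in per cent of the stroke, from 0 (shut) to 100 (fully open), set as the call begins (- or left out, the last holds). The fingers move at their own pace and stop on an object; the grip force is fixed at half the most. Time passes only in rows, so rows that do not move let the fingers close. It gives the time, the measured TCP pose, the force, the opening and the grip force at its end, in the units of the state.
- bot.get_obs(): the state, without advancing time (a new reading comes with each control period).
- bot.capture(name): name is "scene" or "side" or "wrist"; returns the picture (400x640x3 uint8, red, green, blue); there is no depth.
- bot.camera_model(name): a dict with "fx", "fy", "cx", "cy" (pixels), "dist_coeffs" ([k1, k2, p1, p2, k3] as OpenCV has them; the pictures are not rectified), "position" and "orientation" of the camera in the world; the wrist camera has in their place "T_tool_cam" (4x4, takes a point from camera to tool coordinates, whose origin is the TCP and whose axes are the flange's). Camera axes: x right, y down, z forward; pixel columns grow to the right and rows downward; lengths in mm; the calibration is good to about 2 mm. A picture is of the moment at which its call begins: read the wrist's pose just before it. camera_model takes no time and is no camera call.
- bot.close_job(): hands the job in; it is judged then, once.
Trained networks look in the newest picture that a camera, given by its name, has taken for a name from the list of things; names that differ only in an ending like _2 or _b are one class to them, and where a whole thing is asked for, a point or a joint stands for the part that bears it (a point fixed in the world has none). Each returns a list of dicts, best first, with "p" (0 to 1); they miss things now and then, are a little off and sometimes report something else, mostly with a low value. They report only what shows in the picture. A call takes as long as a camera call.
- bot.outline_of(target, camera): "mask" (400x640 bool, what is visible of it) and "pixel" ([column, row] in pixels, amid what is visible of it).
The state is a dict: "time": time; "joint_positions": joint angles; "dq": joint speeds; "tau": joint torques, N m; "tool_pos": TCP position; "tcp_rot": TCP orientation; "contact_force": force on the tool from outside, world axes, zero at the start; "moment": the same for the moment, N m; "grip_width": finger opening in mm; "finger_force": force on a finger pad.
Only numpy, scipy, OpenCV 4.12 (cv2) and the standard library are available. Lean on these libraries where they do the work, as an engineer would, in place of code of your own. Each camera call takes 0.05 s, during which the arm holds its last target. There are 200 camera calls.

TASK

Set the paper board's stop: push the sliding black stop along its rail until it clicks into the notch beside the arrow-shaped (triangular) tile. Push it from one side with the fingertips, without gripping it or forcing it, and do not run it on past that notch; then leave it there, and leave the eraser, glue stick and tape roll where they are.

Things in the scene. Friction and masses are not known exactly. Their poses are not given: they have to be found in the camera images.
- board: fixed grey board, 170 (x) by 310 (y) by 10 mm, origin under its centre, on the desk. An aluminium rail (20 mm wide, top at 22 mm) runs along y at x = -30 mm between end blocks at y = -148 and +148 mm, 28 mm high. Notches on the rail at y = -85, +15 and +85 mm: each the gap between two low steel ridges 5.4 mm either side of its centre.
- stop_top (a point): centre of the flat top of the black sliding stop, 60 mm above the desk; axes as the board's. Its carriage over the rail is 44 mm along x, 40 mm along y (side faces 20 mm either side), 28 to 60 mm above the desk: push on a side face, 35 to 55 mm up. A blade (85 long, 12 thick, 12 to 30 mm up) reaches from it to +x; a 14 mm steel knob stands 9 mm above the top, up to 12 mm on a ridge.
- stop (a joint): place of the stop along the rail in m, growing to board +y: 0 to 0.23; board y = value - 0.115. Notches at 0.03, 0.13, 0.20; it starts between the first two. Sliding takes about 1 N. A ridge takes 8 to 15 N, from 11 mm before a notch's centre to the crest 5.4 mm before it; then the force drops and the plunger draws the stop on into the notch. Leaving takes 8 to 15 N again.
- plunger (a joint): how far the spring plunger in the stop is lifted, m: 0 when down (between ridges, in a notch, or on the plain rail), about 0.0025 on a ridge's crest
- arrow_tile: fixed white triangular tile, about 24 by 28 mm, 6 mm thick, on the board in front of the rail (x = -64 mm), one corner pointing to the rail; origin at the centre of its underside, axes as the board's. It has the same board y as one of the three notches and marks the notch to use.
- round_tile: fixed white round tile, 24 mm across, 6 mm thick, level with another notch; not wanted
- square_tile: fixed white square tile, 22 mm, 6 mm thick, level with the remaining notch; not wanted
- eraser: loose green-and-white eraser, 19 x 38 x 12 mm, lying behind the board; origin at the centre of its underside. Leave alone.
- glue_stick: loose glue stick, 26 mm across, 87 mm tall, standing beyond the board's -y end; origin at the centre of its underside. Leave alone.
- tape_roll: loose blue tape roll, 62 x 75 x 24 mm, lying beyond the board's +y end; origin at the centre of its underside. Leave alone.

How it is judged:
By the outcome, as a careful person would: the job done as asked, in the order asked, and still so for the second after the job is handed in, with the robot touching nothing.
It also fails if it takes over 45 s, if anything falls off the work surface, if the arm or the gripper's body presses on something with over 40 N, if the wrist force passes 120 N, or if a joint passes its speed limit or range.

## Working session

There is one attempt and no reset: what is moved stays moved. The work goes in short steps, Python scripts to look and compute and a shell command to move; the robot and the scene stay as the last step left them, time stands still between calls to the robot, and variables do not carry over. Pictures are saved under pics/ and viewed, at most 10 in all, crops included, and the job is handed in when it is done.

```bash
mkdir -p pics; cat > h.py <<'E'
import numpy as np, cv2
from scipy.spatial.transform import Rotation as R
from plant import bot
def cam(n):
    m=bot.camera_model(n); K=np.array([[m['fx'],0,m['cx']],[0,m['fy'],m['cy']],[0,0,1.]]); d=np.array(m['dist_coeffs'],float)
    if n=='wrist':
        o=bot.get_obs(); T=np.eye(4); T[:3,:3]=R.from_euler('xyz',o['tcp_rot']).as_matrix(); T[:3,3]=o['tool_pos']; T=T@np.array(m['T_tool_cam'])
        return K,d,T[:3,:3],T[:3,3]
    q=np.array(m['orientation'],float)
    M=R.from_euler('xyz',q).as_matrix() if q.size==3 else q.reshape(3,3)
    return K,d,M,np.array(m['position'],float)
def onz(n,px,z):
    K,d,M,p=cam(n); u=cv2.undistortPoints(np.array([[px]],float),K,d)[0,0]
    v=M@np.array([u[0],u[1],1]); return p+v*(z-p[2])/v[2]
def proj(n,P):
    K,d,M,p=cam(n); c=(np.atleast_2d(P)-p)@M
    return cv2.projectPoints(c,np.zeros(3),np.zeros(3),K,d)[0][:,0]
E
python3 - <<'E'
from h import *
for n in('scene','side'):
    im=bot.capture(n); cv2.imwrite(f'pics/{n}0.png',im[:,:,::-1])
    print(n,bot.camera_model(n)['position'],bot.camera_model(n)['orientation'])
    for t,z in(('arrow_tile',6),('round_tile',6),('square_tile',6),('stop_top',60),('board',10),('glue_stick',87),('tape_roll',24)):
        r=bot.outline_of(t,n)
        for q in r[:2]: print(t,q['p'],np.round(q['pixel']),np.round(onz(n,q['pixel'],z),1))
print(bot.get_obs())
E
```

```text
scene [ 50.00215712 465.20075771 572.25366028] [-2.18735433e+00  1.59291249e-03 -2.31060506e+00]
arrow_tile 0.46 [370. 260.] [433.2 -29.3   6. ]
round_tile 0.58 [291. 290.] [476.9 136.3   6. ]
square_tile 0.63 [327. 275.] [460.7  62.2   6. ]
stop_top 0.7 [328. 249.] [469.6  50.7  60. ]
board 0.58 [314. 260.] [504.7  54.9  10. ]
glue_stick 0.82 [383. 198.] [ 486.1 -119.8   87. ]
tape_roll 0.72 [215. 293.] [548.2 252.7  24. ]
side [132.14769891 591.5709457  667.09831731] [-2.26111436  0.00510865 -2.48347725]
arrow_tile 0.65 [391. 236.] [430.3 -34.2   6. ]
square_tile 0.44 [356. 260.] [451.4  68.2   6. ]
square_tile 0.19 [388. 173.] [ 553.4 -225.9    6. ]
stop_top 0.96 [351. 229.] [479.2  49.   60. ]
board 0.73 [335. 243.] [511.1  58.5  10. ]
glue_stick 0.74 [387. 175.] [ 498.3 -117.2   87. ]
tape_roll 0.75 [255. 287.] [550.6 251.2  24. ]
{'time': 0.8, 'joint_positions': array([-1.45974003e-01,  3.41987444e-01,  1.52411760e+00, -3.43749195e-05,
        1.27537252e+00, -1.45967824e-01]), 'dq': array([-9.54084215e-04,  5.49363357e-04, -7.81668085e-04,  8.15422940e-04,
        1.83873106e-03,  6.71623884e-05]), 'tau': array([ 2.21926559e-03, -4.31085026e+01, -2.44466794e+01,  7.20237591e-02,
        4.81933344e-02, -7.44405156e-05]), 'tool_pos': array([5.25021528e+02, 2.10292255e-02, 1.92440876e+02]), 'tcp_rot': array([3.14148357e+00, 4.92772519e-05, 1.57080015e+00]), 'contact_force': array([ 0.27593741, -0.95804818,  0.00472244]), 'moment': array([ 0.08343236, -0.01014329, -0.00598404]), 'finger_force': 0.0, 'grip_width': 91.29689387562941}
```

View pictures.

View pics/side0.png

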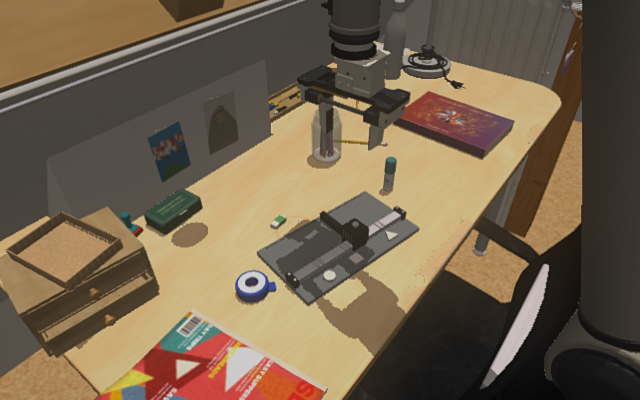

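View pics/scene0.png

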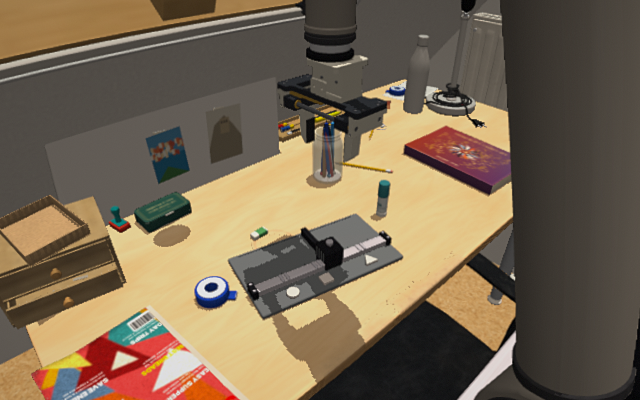

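```bash
python3 -m jog '[[27,-10,-10,0,0,0],[27,-10,-10,0,0,0],[27,-10,-10,0,0,0],[27,-10,-10,0,0,0],[0,0,0,0,0,0.13],[0,0,0,0,0,0.13],[0,0,0,0,0,0],[0,0,0,0,0,0]]' 0; python3 - <<'E'
from h import *
o=bot.get_obs(); print(o['tool_pos'],o['tcp_rot'],o['time'])
im=bot.capture('wrist'); cv2.imwrite('pics/w1.png',im[:,:,::-1])
for t,z in(('arrow_tile',6),('round_tile',6),('square_tile',6),('arrow_tile',16),('round_tile',16),('square_tile',16),('stop_top',60),('board',10)):
    for q in bot.outline_of(t,'wrist')[:2]: print(t,q['p'],np.round(q['pixel']),np.round(onz('wrist',q['pixel'],z),1))
E
```

```text
time: 1.6
tool_pos: [485.0, 107.9, 232.4]
tcp_rot: [3.142, 0.0, 1.314]
contact_force: [0.5, 0.3, 0.1]
grip_width: 32.5
finger_force: 0.0
[484.99845128 107.94152414 232.41826332] [3.14156117e+00 5.78405172e-05 1.31411816e+00] 1.6
round_tile 0.84 [301. 153.] [463.9 132.8   6. ]
square_tile 0.57 [302. 204.] [446.9  66.8   6. ]
round_tile 0.84 [301. 153.] [464.8 133.9  16. ]
square_tile 0.57 [302. 204.] [448.2  69.5  16. ]
stop_top 0.79 [340. 220.] [492.7  49.2  60. ]
board 0.81 [344. 171.] [511.8  96.8  10. ]
```

View pics/w1.png

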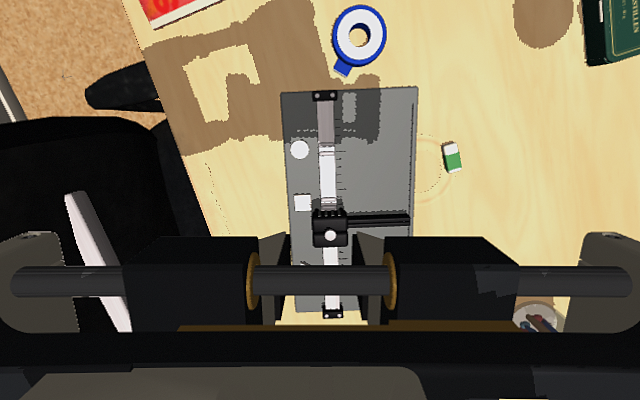

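The wrist view shows the end blocks at about (325,96) and (333,312), the knob at (330,235), the round tile at (301,153) and the square one at (302,204). I'll fit the board frame from these.

```bash
python3 - <<'E'
from h import *
a=onz('wrist',(324.5,96),28)[:2]; b=onz('wrist',(333,312),28)[:2]
print(a,b,np.linalg.norm(a-b)); u=(a-b)/np.linalg.norm(a-b); yaw=np.arctan2(-u[0],u[1]); ex=np.array([u[1],-u[0]])
c=(a+b)/2+30*ex; print('yaw',yaw,'centre',c)
f=lambda p:(np.round((p[:2]-c)@ex,1),np.round((p[:2]-c)@u,1))
k=onz('wrist',(330,235.5),69);print('knob',k,f(k))
print('round',f(onz('wrist',(300.5,150),16)),'sq',f(onz('wrist',(302.5,203),16)))
for n,p in(('side',(391,236)),('scene',(370,260))): print('arrow',f(onz(n,p,16)))
for n,p in(('side',(355,226)),('scene',(329,243))): print('knob',f(onz(n,p,69)))
P=c+u*(-85)-64*ex; print('arrow notch point on rail',c-85*u-30*ex)
s=c+u*((k[:2]-c)@u)-30*ex; print('stop',s,'start TCP',s+u*60)
E
```

```text
[511.07839541 192.7126038 ] [448.54606176 -91.67243857] 291.178888439568
yaw -0.21644171358174577 centre [509.11226238  44.07741083]
knob [476.39878693  37.08861819  69.        ] (np.float64(-30.4), np.float64(-13.9))
round (np.float64(-62.9), np.float64(82.6)) sq (np.float64(-64.5), np.float64(12.8))
arrow (np.float64(-66.8), np.float64(-84.3))
arrow (np.float64(-66.9), np.float64(-81.5))
knob (np.float64(-35.8), np.float64(-7.1))
knob (np.float64(-35.9), np.float64(-5.6))
arrow notch point on rail [461.55799186 -32.4966798 ]
stop [476.83761806  36.9921253 ] start TCP [489.72296163  95.59219289]
```

The board frame fits: the tiles land at y ≈ +83, +13 and −83, so the arrow marks the −85 notch. The stop is at about −14, so I'll go down on its +y side.

```bash
python3 -m jog '[[0,0,0,0,0,-0.04],[-11,7,0,0,0,0],[0,0,40,0,0,0],[0,0,40,0,0,0],[0,0,40,0,0,0],[0,0,40,0,0,0],[0,0,27,0,0,0],[0,0,0,0,0,0],[0,0,0,0,0,0]]' 0; python3 - <<'E'
from h import *
im=bot.capture('scene'); cv2.imwrite('pics/s2.png',cv2.resize(im[180:340,200:460,::-1],None,fx=3,fy=3,interpolation=2))
E
```

```text
time: 2.95
tool_pos: [490.0, 95.2, 45.9]
tcp_rot: [3.141, 0.0, 1.35]
contact_force: [-0.0, -0.4, 0.2]
grip_width: -0.0
finger_force: 0.0
```

View pics/s2.png

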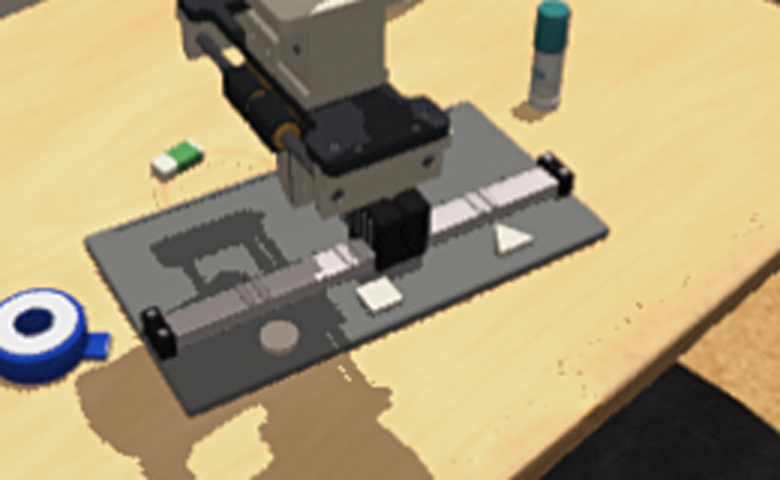

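The fingers are behind the stop on its +y side, with the rail ahead clear. I'll push gently towards −y.

```bash
python3 -m jog '[[-6,0,0,0,0,0],[-6,0,0,0,0,0],[-6,0,0,0,0,0],[-6,0,0,0,0,0],[-4,0,0,0,0,0],[-4,0,0,0,0,0],[-6,0,0,0,0,0],[-6,0,0,0,0,0],[-6,0,0,0,0,0],[-6,0,0,0,0,0],[-6,0,0,0,0,0],[-6,0,0,0,0,0]]' 0; python3 -m jog '[[-4,0,0,0,0,0],[0,0,0,0,0,0]]'; python3 - <<'E'
from h import *
im=bot.capture('scene'); cv2.imwrite('pics/s3.png',cv2.resize(im[180:340,200:460,::-1],None,fx=3,fy=3,interpolation=2))
E
```

```text
time: 4.2
tool_pos: [474.5, 28.9, 45.4]
tcp_rot: [3.142, 0.0, 1.351]
contact_force: [0.4, 0.3, -0.4]
grip_width: 0.3
finger_force: 0.0
time: 4.4
tool_pos: [473.7, 25.0, 45.5]
tcp_rot: [3.142, 0.0, 1.35]
contact_force: [0.4, 0.8, -0.5]
grip_width: 0.2
finger_force: 0.0
```

View pics/s3.png

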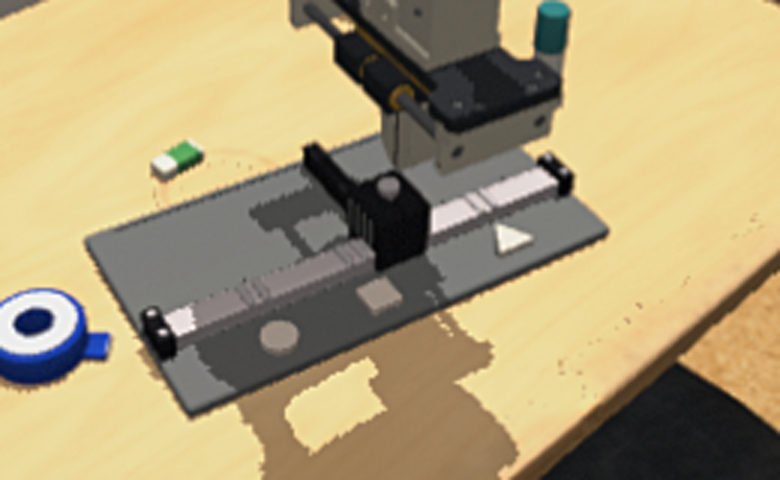

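```bash
python3 - <<'E'
from h import *
o=bot.get_obs(); print(o['tool_pos'],o['tcp_rot'],o['grip_width'],o['contact_force'])
t=o['tool_pos']
for n in('scene','side'):
    p=proj(n,[t,t+[0,0,66],[490,95.2,45.9],[476.5,37,69],[511,192.7,28],[448.5,-91.7,28]]); print(n,np.round(p)); print('crop',np.round((p-[200,180])*3))
print(np.round(bot.camera_model('wrist')['T_tool_cam'],3))
im=bot.capture('side'); cv2.imwrite('pics/d4.png',cv2.resize(im[150:310,230:490,::-1],None,fx=3,fy=3,interpolation=2))
im=bot.capture('wrist'); cv2.imwrite('pics/w4.png',im[:,:,::-1])
E
```

```text
[473.77127827  25.25383982  45.4714741 ] [ 3.14141953e+00 -7.34050779e-05  1.35025086e+00] 0.5149116591792418 [0.08871505 0.31260774 0.62968535]
scene [[336. 247.]
 [337. 220.]
 [303. 260.]
 [331. 240.]
 [254. 286.]
 [385. 234.]]
crop [[409. 202.]
 [412. 119.]
 [310. 239.]
 [394. 180.]
 [163. 319.]
 [555. 163.]]
side [[359. 229.]
 [361. 204.]
 [333. 245.]
 [356. 223.]
 [292. 277.]
 [398. 210.]]
crop [[478. 147.]
 [484.  73.]
 [398. 195.]
 [467. 129.]
 [277. 290.]
 [595.  91.]]
[[-1.00000e-03 -9.65000e-01 -2.64000e-01  7.01260e+01]
 [ 1.00000e+00 -1.00000e-03 -1.00000e-03 -5.12000e-01]
 [ 1.00000e-03 -2.64000e-01  9.65000e-01 -1.93915e+02]
 [ 0.00000e+00  0.00000e+00  0.00000e+00  1.00000e+00]]
```

View pics/d4.png

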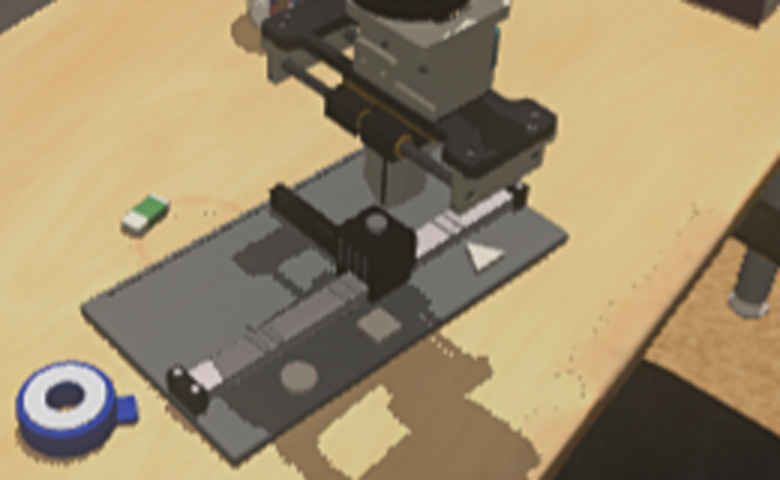

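View pics/w4.png

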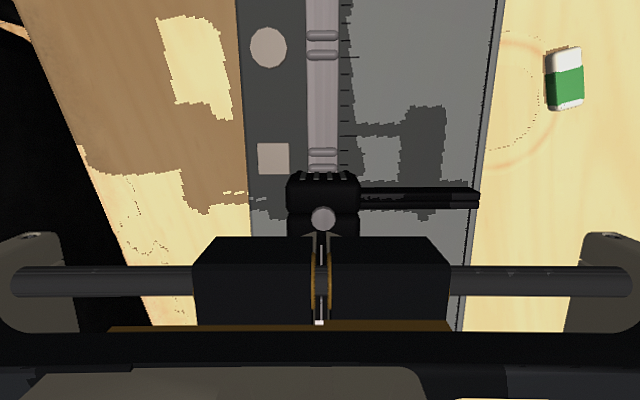

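```bash
python3 - <<'E'
from h import *
o=bot.get_obs(); t=o['tool_pos']
print('fy',bot.camera_model('wrist')['fy'])
for dz in(0,10,20,25,30,47,66): print(dz,np.round(proj('wrist',t+[0,0,dz])))
k=onz('wrist',(323,218),69); print('knob',k)
u=np.array([.2148,.9767]);ex=np.array([.9767,-.2148]);c=np.array([509.1,44.1])
def W(x,y,z): return np.r_[c+x*ex+y*u,z]
print('board y of tcp,knob',(t[:2]-c)@u,(k[:2]-c)@u)
for y in(-6,-14): print(y,np.round(proj('wrist',[W(-30,y+s,z) for s,z in((0,69),(20,60),(-20,60),(20,28))])).tolist())
for n in('wrist','scene','side'):
    for q in bot.outline_of('stop_top',n)[:1]:
        r,cc=np.where(q['mask']); print(n,q['p'],cc.min(),cc.max(),r.min(),r.max())
im=cv2.imread('pics/w4.png')[150:350,220:420]
a=cv2.resize(im,(520,520),interpolation=2)
b=cv2.resize(cv2.imread('pics/s2.png')[120:290,240:460],(270,520*1),interpolation=2) if 0 else cv2.resize(cv2.imread('pics/s2.png')[130:280,250:450],(280,210))
cv2.imwrite('pics/m5.png',np.hstack([a,np.vstack([b,cv2.resize(cv2.imread('pics/s3.png')[90:240,340:540],(280,210)),np.zeros((100,280,3),np.uint8)])]))
E
```

```text
fy 321.64830997198527
0 [[322. 226.]]
10 [[322. 232.]]
20 [[322. 238.]]
25 [[322. 241.]]
30 [[322. 245.]]
47 [[322. 259.]]
66 [[322. 277.]]
knob [477.14697291  38.5661001   69.        ]
board y of tcp,knob -25.684690974796887 -12.268470254782367
-6 [[323.0, 207.0], [323.0, 169.0], [323.0, 235.0], [323.0, 160.0]]
-14 [[323.0, 221.0], [323.0, 183.0], [323.0, 248.0], [323.0, 172.0]]
wrist 0.89 285 479 171 235
scene 0.64 302 342 228 268
side 0.98 320 368 212 250
```

View pics/m5.png

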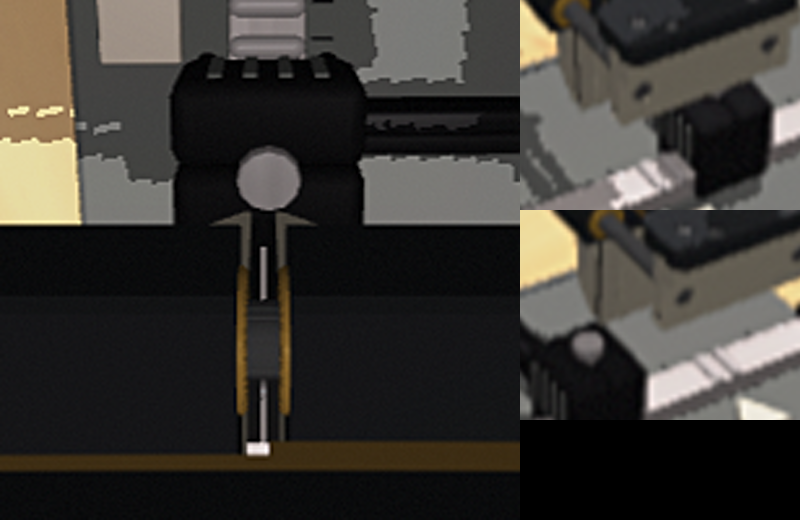

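```bash
python3 - <<'E'
from h import *
im=cv2.cvtColor(cv2.imread('pics/w4.png'),cv2.COLOR_BGR2GRAY)
for nm,z,pts in(('ro-sq (70)',16,((268,47),(273,158))),('round dia 24',16,((250,47),(287,47))),('square 22',16,((257.5,158),(289,158))),('board width 170',10,((238,10),(502,10))),('carriage 44',60,((286,190),(360,190))),('eraser 38x19',12,((563.5,45),(570,109)))):
    a,b=[onz('wrist',p,z) for p in pts]; print(nm,np.round(a,1),np.round(b,1),np.linalg.norm(a-b))
u=np.array([.2148,.9767]);ex=np.array([.9767,-.2148]);c=np.array([509.1,44.1])
for p in((268,47),(273,158)):
    q=onz('wrist',p,16)[:2]-c; print(q@ex,q@u)
E
```

```text
ro-sq (70) [464.4 140.4  16. ] [449.3  71.8  16. ] 70.25896907879263
round dia 24 [453.2 142.9  16. ] [476.1 137.8  16. ] 23.426070804939773
square 22 [438.8  74.2  16. ] [460.1  69.4  16. ] 21.852226024155133
board width 170 [450.9 166.2  10. ] [612.8 129.3  10. ] 166.066410354207
carriage 44 [459.5  56.9  60. ] [500.9  47.6  60. ] 42.38685186669614
eraser 38x19 [648.  100.1  12. ] [651.6  59.2  12. ] 41.0293970773593
-64.38262606070894 84.49380529310329
-64.40151656484171 14.231960654029411
```

Checked against the tile sizes and the notch spacing, the board frame and camera are right. The stop hasn't moved though, and there was no force. The pictures show the closed fingertips passing about 25–30 mm higher than the TCP reading, just over the knob. I'll lift, go back, lower and check the tip height.

```bash
python3 -m jog '[[0,0,-30,0,0,0],[25,0,0,0,0,0],[25,0,0,0,0,0],[25,0,0,0,0,0],[0,0,30,0,0,0],[0,0,12,0,0,0],[0,0,0,0,0,0],[0,0,0,0,0,0]]' 0; python3 - <<'E'
from h import *
o=bot.get_obs(); t=o['tool_pos']
ims=[]
for n in('scene','side'):
    im=bot.capture(n)[:,:,::-1]; p=proj(n,t)[0].astype(int); print(n,p,np.round(proj(n,[t+[0,0,z] for z in(0,20,28,66)])-p+[50,60],1).tolist())
    ims.append(cv2.resize(im[p[1]-60:p[1]+40,p[0]-50:p[0]+50],(400,400),interpolation=2))
cv2.imwrite('pics/z6.png',np.hstack(ims))
E
```

```text
time: 5.5
tool_pos: [490.1, 98.3, 33.6]
tcp_rot: [-3.141, 0.0, 1.35]
contact_force: [0.1, -0.5, 1.5]
grip_width: 0.4
finger_force: 0.0
scene [302 265] [[50.0, 60.3], [49.8, 52.3], [49.7, 49.1], [49.2, 32.9]]
side [331 250] [[50.5, 60.3], [50.6, 53.1], [50.6, 50.1], [50.9, 35.6]]
```

View pics/z6.png

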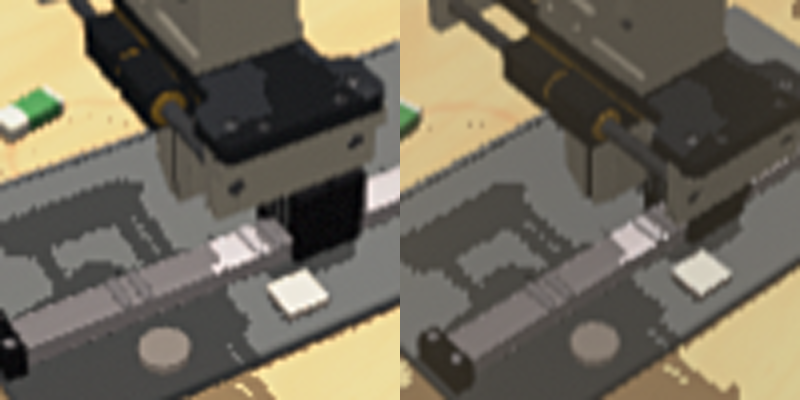

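Both fixed views put the fingertips about 27 mm above the reading: they are seen at row ≈198, where the reading predicts ≈240. The true tip is therefore at about 61 mm, so I'll lower to a true 45 mm, watching the force.

```bash
python3 -m jog '[[0,0,5,0,0,0],[0,0,5,0,0,0],[0,0,0,0,0,0]]' 0; python3 -m jog '[[0,0,3,0,0,0],[0,0,0,0,0,0]]'; python3 -m jog '[[0,0,2,0,0,0],[0,0,0,0,0,0]]'
```

```text
time: 5.9
tool_pos: [489.7, 98.5, 22.9]
tcp_rot: [-3.141, 0.0, 1.351]
contact_force: [0.0, 0.2, 0.8]
grip_width: 0.8
finger_force: 0.0
time: 6.1
tool_pos: [489.9, 98.7, 20.1]
tcp_rot: [-3.141, 0.0, 1.351]
contact_force: [-0.5, 0.1, 0.3]
grip_width: 0.6
finger_force: 0.0
time: 6.3
tool_pos: [490.0, 98.7, 18.3]
tcp_rot: [-3.141, 0.0, 1.351]
contact_force: [-0.1, 1.2, -0.4]
grip_width: 0.3
finger_force: 0.0
```

```bash
python3 -m jog '[[-6,0,0,0,0,0],[-6,0,0,0,0,0],[-6,0,0,0,0,0],[-6,0,0,0,0,0],[-3,0,0,0,0,0],[-3,0,0,0,0,0],[-3,0,0,0,0,0],[-3,0,0,0,0,0],[-3,0,0,0,0,0],[-5,0,0,0,0,0],[-5,0,0,0,0,0],[-5,0,0,0,0,0]]' 0; python3 - <<'E'
from h import *
u=np.array([.2148,.9767]);c=np.array([509.1,44.1])
print('tcp y',(bot.get_obs()['tool_pos'][:2]-c)@u)
for n in('scene','side'):
    bot.capture(n)
    for q in bot.outline_of('stop_top',n)[:1]: print(n,q['p'],q['pixel'],(onz(n,q['pixel'],50)[:2]-c)@u)
E
```

```text
time: 7.5
tool_pos: [478.4, 45.6, 18.5]
tcp_rot: [3.141, -0.0, 1.351]
contact_force: [1.1, 0.9, 0.7]
grip_width: 0.2
finger_force: 0.5
tcp y -5.1736251912089415
scene 0.75 [340.6, 256.7] -15.783443892125813
side 0.6 [359.1, 230.4] -19.115177265388674
```

The stop is now moving with the fingers. I'll go on to just before the ridge.

```bash
python3 -m jog '[[-5,0,0,0,0,0],[-5,0,0,0,0,0],[-5,0,0,0,0,0],[-5,0,0,0,0,0],[-4,0,0,0,0,0],[-3,0,0,0,0,0],[0,0,0,0,0,0]]' 0;  python3 -m jog '[[-2,0,0,0,0,0],[0,0,0,0,0,0]]'; python3 -m jog '[[-2,0,0,0,0,0],[0,0,0,0,0,0]]';python3 -m jog '[[-2,0,0,0,0,0],[0,0,0,0,0,0]]'
```

```text
time: 8.4
tool_pos: [472.3, 19.1, 18.4]
tcp_rot: [-3.142, 0.0, 1.35]
contact_force: [-0.8, -0.5, -0.0]
grip_width: 0.4
finger_force: 0.0
time: 8.6
tool_pos: [472.0, 17.5, 18.5]
tcp_rot: [3.141, 0.0, 1.351]
contact_force: [-0.7, 0.2, 0.4]
grip_width: 0.3
finger_force: 0.0
time: 8.8
tool_pos: [471.6, 15.6, 18.4]
tcp_rot: [3.141, 0.0, 1.351]
contact_force: [0.6, -0.8, 0.7]
grip_width: 0.0
finger_force: 0.0
time: 9.0
tool_pos: [471.1, 13.6, 18.4]
tcp_rot: [3.142, 0.0, 1.351]
contact_force: [0.8, 0.9, -1.0]
grip_width: 0.2
finger_force: 0.0
```

```bash
for i in 1; do :; done
python3 -m jog '[[-2,0,0,0,0,0],[0,0,0,0,0,0]]'|sed -n '2p;4p'; python3 -m jog '[[-2,0,0,0,0,0],[0,0,0,0,0,0]]'|sed -n '2p;4p'; python3 -m jog '[[-1,0,0,0,0,0],[0,0,0,0,0,0]]'|sed -n '2p;4p'; python3 -m jog '[[-1,0,0,0,0,0],[0,0,0,0,0,0]]'|sed -n '2p;4p'
python3 - <<'E'
from h import *
u=np.array([.2148,.9767]);c=np.array([509.1,44.1])
print('tcp y',(bot.get_obs()['tool_pos'][:2]-c)@u)
for n in('scene','side'):
    bot.capture(n)
    for q in bot.outline_of('stop_top',n)[:1]: print(n,q['p'],q['pixel'],(onz(n,q['pixel'],50)[:2]-c)@u)
E
```

```text
tool_pos: [470.6, 11.6, 18.4]
contact_force: [-0.7, -0.5, -0.8]
tool_pos: [470.2, 9.7, 18.4]
contact_force: [0.2, 0.0, -0.6]
tool_pos: [470.0, 8.8, 18.4]
contact_force: [0.2, 0.3, 0.5]
tool_pos: [469.8, 7.9, 18.4]
contact_force: [-0.6, -0.9, 0.1]
tcp y -43.83561448944684
scene 0.59 [354.1, 246.5] -53.587036156730285
side 0.7 [375.8, 221.7] -63.1980100101259
```

```bash
python3 -m jog '[[-1,0,0,0,0,0],[0,0,0,0,0,0]]'|sed -n '2p;4p'; python3 -m jog '[[-1,0,0,0,0,0],[0,0,0,0,0,0]]'|sed -n '2p;4p'; python3 -m jog '[[-1,0,0,0,0,0],[0,0,0,0,0,0]]'|sed -n '2p;4p'
```

```text
tool_pos: [469.7, 7.2, 18.4]
contact_force: [0.1, 1.8, 0.5]
tool_pos: [469.5, 6.7, 18.5]
contact_force: [1.8, 6.1, 0.4]
tool_pos: [469.5, 6.4, 18.5]
contact_force: [1.9, 10.7, 0.1]
```

```bash
python3 -m jog '[[-1,0,0,0,0,0],[0,0,0,0,0,0]]'|sed -n '2p;4p'; python3 -m jog '[[-1,0,0,0,0,0],[0,0,0,0,0,0]]'|sed -n '2p;4p'
```

```text
tool_pos: [469.2, 5.0, 18.5]
contact_force: [-0.1, 3.9, 0.4]
tool_pos: [468.8, 3.1, 18.5]
contact_force: [0.5, 1.9, -0.3]
```

```bash
python3 -m jog '[[0,0,0,0,0,0],[0,0,0,0,0,0]]'|sed -n '2p;4p'
python3 - <<'E'
from h import *
u=np.array([.2148,.9767]);c=np.array([509.1,44.1])
print('tcp y',(bot.get_obs()['tool_pos'][:2]-c)@u)
for n in('scene','side'):
    bot.capture(n)
    for q in bot.outline_of('stop_top',n)[:1]: print(n,q['p'],q['pixel'],(onz(n,q['pixel'],50)[:2]-c)@u)
E
```

```text
tool_pos: [468.7, 2.9, 18.4]
contact_force: [0.5, 2.9, 0.6]
tcp y -48.89897635733188
scene 0.81 [357.8, 247.7] -57.69302396492583
side 0.94 [377.5, 219.1] -71.5624504563394
```

```bash
python3 -m jog '[[-1,0,0,0,0,0],[0,0,0,0,0,0]]'|sed -n '2p;4p'; python3 -m jog '[[0,0,0,0,0,0]]'|sed -n '2p;4p'
```

```text
tool_pos: [468.4, 1.7, 18.4]
contact_force: [0.1, 0.1, 0.4]
tool_pos: [468.4, 1.8, 18.4]
contact_force: [0.3, 0.3, 0.7]
```

The force peaked at about 11 N, fell, then went to zero at the predicted crest position. I'll back off and check.

```bash
python3 -m jog '[[5,0,0,0,0,0],[20,0,0,0,0,0],[20,0,0,0,0,0],[0,0,-40,0,0,0],[0,0,-45,0,0,0],[0,0,-45,0,0,0],[0,0,-45,0,0,0],[0,0,0,0,0,0],[0,0,0,0,0,0]]'
python3 - <<'E'
from h import *
u=np.array([.2148,.9767]);ex=np.array([.9767,-.2148]);c=np.array([509.1,44.1])
W=lambda x,y,z:np.r_[c+x*ex+y*u,z]
im=bot.capture('scene')[:,:,::-1]; bot.capture('side')
print('knob exp y:px',{y:np.round(proj('scene',W(-30,y,69))[0],1).tolist() for y in(-13,-74,-80,-85,-96)})
cv2.imwrite('pics/f7.png',cv2.resize(im[190:310,280:440],(800,600),interpolation=2))
for n in('scene','side'):
    for q in bot.outline_of('stop_top',n)[:1]: print(n,q['p'],q['pixel'],(onz(n,q['pixel'],50)[:2]-c)@u)
E
```

```text
time: 12.6
tool_pos: [478.6, 46.2, 194.1]
tcp_rot: [3.139, -0.0, 1.351]
contact_force: [-0.0, -1.4, -0.7]
grip_width: 0.3
finger_force: 0.0
knob exp y:px {-13: [330.7, 239.9], -74: [357.6, 229.7], -80: [360.2, 228.8], -85: [362.3, 228.0], -96: [366.9, 226.2]}
side 0.66 [377.8, 216.5] -77.81610383921026
```

View pics/f7.png

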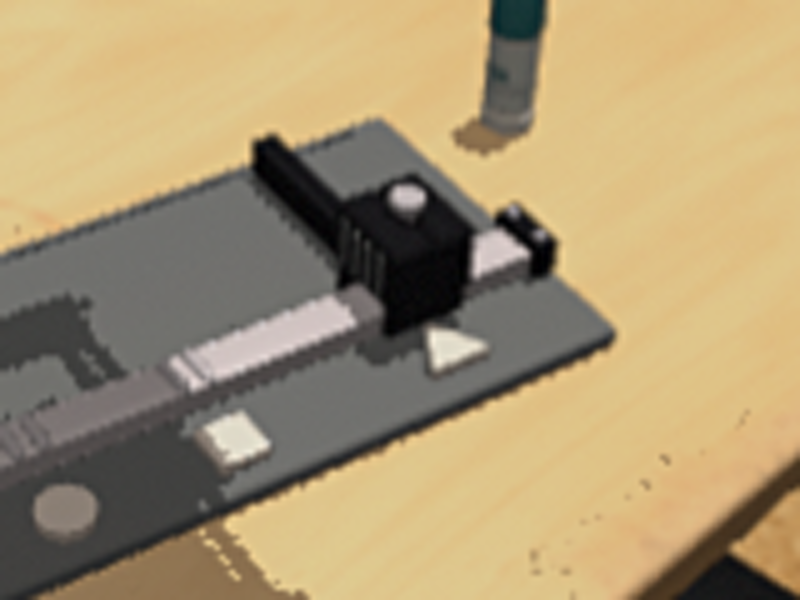

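The view shows the knob at pixel (361.4, 229.4). After the bias seen earlier, a stop at y = −85 should appear at (360.9, 230.4), so it sits in the notch beside the triangle and everything else is undisturbed.

```bash
python3 -c "
from plant import bot
print(bot.close_job())"
```

```text
the job is handed in; nothing more can be done
None
```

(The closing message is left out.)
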